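Rehang the lift-off door of a light-curing chamber

TASK

The small white light-curing chamber has had its lift-off door taken off for cleaning. Take the door out of its slotted stand and hang it back on the chamber in the open position, roughly square to the front, feeling both knuckles onto the two hinge pins and lowering it gently until it is fully down; then let go and swing it fully shut without slamming. Do not force the hinge, and leave the jars, wash bottle and spotting tray where they are.

Things in the scene. Friction and masses are not known exactly. Their poses are not given: they have to be found in the camera images.
- chamber: Fixed white bench-top chamber, 160 deep (local x) x 200 wide (y), top at 190 mm. Origin: centre of its underside. Open front faces local -x, at x = -80; a grey frame stands out to x = -92.5 at the bottom, top and free side (y = -90). A steel bracket on the front's +y side carries two upright hinge pins, one right above the other, nominally at x = -98, y = +85.
- hinge_nominal (a point): Nominal hinge axis at the lower seat, 40 mm above the bench, axes as the chamber. The ACTUAL bracket is screwed on through slots: both pins together stand up to 7 mm either way along chamber y from here (not along x, not tilted). This is not measured: see it or feel for it. The bracket is tight and stays put.
- hinge_upper (a point): The same nominal axis at the upper seat, 140 mm above the bench. Each seat is 15 mm across and carries an upright round pin 9 mm across, 18 mm tall, its top 2 mm bevelled to 6 mm across. The knuckles' undersides come to rest on the seats.
- door: Loose white lift-off door, about 0.4 kg, upright at the start: panel 160 long (local x 12 to 172) x 10 thick (y -5 to 5) x 140 tall (z 0 to 140), amber window in it. Origin: on the hinge axis, level with the panel's lower edge (30 mm above the bench once hung). x runs from the hinge along the panel, z up. Outside face: -y, with a grey bar handle at x = 154 to 162, z = 41 to 99, out to y = -24.
- door_knuckle (a point): On the door's hinge axis, underside of its lower knuckle (door local 0, 0, 10 mm); axes as the door. Two steel knuckles sit on this axis: tubes 26 mm outside, 11 mm bore, open right through, 20 mm tall, undersides at door z = 10 and 110, spaced like the seats.
- door_edge (a point): Middle of the door's free edge (door local 172, 0, 70 mm). Hung square open, door x points along chamber -x. Shut, door x points along chamber -y and the panel lies against the frame. From open to shut it swings anticlockwise seen from above.
- door_grip (a point): Middle of the door's top edge (door local 90, 0, 140 mm), above its centre of mass; axes as the door. A good place to pinch the panel across its 10 mm thickness from above.
- stand: Fixed grey slotted stand: base 120 (x) x 100 (y) x 12 mm, with a slot 13 mm wide along local x between two rails 90 mm long whose tops are 37 mm above the bench. Origin: centre of its underside. The door stands in the slot with its lower edge on the base, 12 mm above the bench; lift it 30 mm to clear the rails.
- jar_a: Loose glass jar with blue cap, 38 across, 60 tall; origin centre of its foot. Leave alone.
- jar_b: A second, same jar. Leave alone.
- wash_bottle: Loose white wash bottle, 60 across, 150 tall; origin centre of its foot. Leave alone.
- tray: Loose white spotting tray 90 x 130 x 16 mm; origin centre of its underside. Leave alone.
Mind the look-alikes: they are no part of the job. What is meant by the door is not blue, and is the smaller of those in its own colour.

How it is judged:
On the way:
1. the door hangs fully down on both pins while it stands open (z of door_knuckle in the frame of chamber between 0.037 and 0.0425 m and x of door_knuckle in the frame of chamber between -0.1015 and -0.0945 m and y of door_knuckle in the frame of chamber between 0.0755 and 0.0945 m and angle between door's own z axis and vertical below 0.06 rad and x of door_edge in the frame of chamber below -0.19 m), for 0.2 s.
At the end, for the whole second after the job is handed in: The door hangs on both pins, knuckles within 2.5 mm of their seats and the door upright, its free edge within 14 mm of fully shut, at rest, with nothing touching it (z of door_knuckle in the frame of chamber between 0.037 and 0.0425 m and x of door_knuckle in the frame of chamber between -0.1015 and -0.0945 m and y of door_knuckle in the frame of chamber between 0.0755 and 0.0945 m and angle between door's own z axis and vertical below 0.06 rad and x of door_edge in the frame of chamber above -0.112 m and y of door_edge in the frame of chamber below 0 m and linear speed of door below 0.02 m/s).
It fails at once if the door pressed or slammed against the chamber or its hinge with more than 45 N (contact force between door and chamber above 45 N).
It fails at once if a bystander (jar, wash bottle, tray) moved by more than 20 mm (distance of any of jar_a, jar_b, wash_bottle, tray from where it was at the start of the episode above 0.02 m).
It also fails if it takes over 72 s, if anything falls off the work surface, if the arm or the gripper's body presses on something with over 40 N, if the wrist force passes 120 N, or if a joint passes its speed limit or range.

ROBOT

A 7-joint arm with a two-finger parallel gripper is mounted at the origin on the work surface. World frame = base frame: x ahead of the robot, y to its left, z up, the work surface at z = 0. Lengths are in m, angles in rad, forces in N, time in s.
With the tool pointing down it reaches from about 0.4 to 0.85 m from the base axis. Payload 6.9 kg.
Tool frame: the origin (TCP) lies midway between the tips of the shut fingers; the grasp point (between the pads) lies behind it (ctrl.pinch_z is the z of the grasp point in the tool frame, in m); z points along the fingers, y is the line along which they close (so a half turn about z gives the same grasp; the last joint's range is limited). The gripper opens to 85 mm and grips with 20 to 120 N. Pads are 22 mm wide; open, the fingers measure 114 mm over their backs; the gripper's body (76 mm by 85 mm) begins 54 mm behind the grasp point. The pads swing forward as they close: fully open they stand 13 mm farther back than shut.
Start: joints at [-1.058, 0.507, -0.238, 1.5, 0.126, 1.149, -0.155], TCP at [0.247, 0.574, 0.231] pointing down, gripper open.
Joint ranges: [-3.08, 3.08], [-0.24, 2.05], [-1.43, 1.35], [0, 2.5], [-1.52, 4.66], [0.17, 1.96], [-2.89, 2.89]. Speed limits (rad/s): [2.39, 2.39, 3.14, 3.14, 3.14, 3.14, 3.14].

INTERFACE

Orientations are given as a unit quaternion [w, x, y, z].
In Python, from station import ctrl, get_state, vision, ticket, models gives the robot as it stands. Calls block until the motion is done:
- ctrl.movep(position, orientation): joint-space move of the TCP to a pose.
- ctrl.movel(position, frame=None, max_speed=0.15): straight line of the TCP; frame=None keeps the orientation; max_speed is the mean speed in m/s.
- ctrl.set_joints(angles): joint-space move.
- ctrl.ungrasp() and ctrl.close_gripper(force=None): open the fingers fully, or close them until they stop; force is the grip in N (None keeps the last).
- ctrl.pause(seconds).
- ctrl.ik(position, orientation): joint angles nearest the present ones, or None.
- get_state(): the state.
- vision.grab_frame(name): name is "scene" or "top" or "wrist"; returns (picture, depth): 400x640x3 uint8, blue, green, red; 400x640 float32, m along the optical axis (not along the pixel's ray), 0 where there is no reading.
- vision.camera_info(name): a dict with "mtx" (3x3 intrinsics, pixels), "R" (3x3) and "t" (3): a world point X has camera coordinates R X + t; the wrist camera has in their place "hand_eye" (4x4, takes a point from camera to tool coordinates, whose origin is the TCP and whose axes are the flange's). Camera axes: x right, y down, z forward; pixel columns grow to the right and rows downward; lengths in m; the calibration is good to about 2 mm. A picture is of the moment at which its call begins: read the wrist's pose just before it. camera_info takes no time and is no camera call.
A pose or a line that the arm cannot do raises ctrl.Unreachable and nothing moves.
- ticket.close_job(): hands the job in; it is judged then, once.
Trained networks look in the newest picture that a camera, given by its name, has taken for a name from the list of things; names that differ only in an ending like _2 or _b are one class to them, and where a whole thing is asked for, a point or a joint stands for the part that bears it (a point fixed in the world has none). Each returns a list of dicts, best first, with "p" (0 to 1); they miss things now and then, are a little off and sometimes report something else, mostly with a low value. They report only what shows in the picture. A call takes as long as a camera call. They do not tell look-alikes from the thing itself.
- models.recognise(camera, target): "point" ([column, row] in pixels, amid what is visible of it).
- models.masks_of(camera, target): "mask" (400x640 bool, what is visible of it) and "point" ([column, row] in pixels, amid what is visible of it).
The state is a dict: "time": time; "qpos": joint angles; "qd": joint speeds; "tau": joint torques, N m; "tcp_pos": TCP position; "eef_rot": TCP orientation; "contact_force": force on the tool from outside, world axes, zero at the start; "wrist_torque": the same for the moment, N m; "width": finger opening in m; "gripper_force": force on a finger pad.
Only numpy, scipy, OpenCV 4.12 (cv2) and the standard library are available. Lean on these libraries where they do the work, as an engineer would, in place of code of your own. Each camera call takes 0.05 s, during which the arm holds its last target. There are 200 camera calls.

## Working session

There is one attempt and no reset: what is moved stays moved. The work goes in short steps, each a Python script; the robot and the scene stay as the last script left them, time stands still between calls to the robot, and variables do not carry over. Pictures are saved under pics/ and viewed, at most 10 in all, crops included, and the job is handed in when it is done.

```bash
ls; mkdir -p pics; cat > a.py <<'E'
import cv2,numpy as np
from station import ctrl,get_state,vision,models
ims=[]
for c in("scene","top"):
    im,d=vision.grab_frame(c); ims.append(im); np.savez(f"{c}.npz",im=im,d=d)
    i=vision.camera_info(c); print(c,np.round(i["mtx"],1).tolist(),np.round(i["R"],3).tolist(),np.round(i["t"],3).tolist())
    cv2.imwrite(f"pics/{c}.png",im)
    for t in("chamber","door","stand","jar_a","wash_bottle","tray"):
        print(c,t,[(np.round(r["point"]).tolist(),round(r["p"],2)) for r in models.recognise(c,t)])
print(get_state()); print(ctrl.pinch_z, vision.camera_info("wrist"))
E
python3 a.py
```

```text
pics
scene [[399.7, 0.0, 323.0], [0.0, 399.7, 203.6], [0.0, 0.0, 1.0]] [[0.073, 0.997, 0.011], [0.822, -0.054, -0.567], [-0.565, 0.051, -0.824]] [0.001, -0.389, 1.614]
scene chamber []
scene door [([247.0, 204.0], 0.81), ([261.0, 143.0], 0.72), ([418.0, 128.0], 0.59)]
scene stand [([253.0, 223.0], 0.67)]
scene jar_a [([284.0, 282.0], 0.72), ([309.0, 287.0], 0.47)]
scene wash_bottle [([489.0, 232.0], 0.72), ([257.0, 221.0], 0.72), ([308.0, 289.0], 0.35)]
scene tray [([186.0, 199.0], 0.91)]
top [[399.1, 0.0, 320.3], [0.0, 399.1, 196.7], [0.0, 0.0, 1.0]] [[-0.008, -1.0, 0.001], [-0.988, 0.008, -0.153], [0.153, -0.002, -0.988]] [-0.036, 0.517, 1.291]
top chamber [([246.0, 157.0], 0.56)]
top door [([207.0, 285.0], 0.97), ([395.0, 192.0], 0.78), ([387.0, 277.0], 0.63)]
top stand [([388.0, 200.0], 0.56)]
top jar_a [([357.0, 131.0], 0.6), ([247.0, 157.0], 0.16)]
top wash_bottle [([172.0, 160.0], 0.62), ([389.0, 198.0], 0.4)]
top tray [([451.0, 221.0], 0.7)]
{'time': 0.7, 'qpos': array([-1.05846505,  0.50746651, -0.23760805,  1.50020568,  0.12571602,
        1.14890634, -0.15478754]), 'qd': a
[... 422 characters left out ...]
ontact_force': array([-0.05648322,  0.05057564,  0.88845981]), 'wrist_torque': array([0.0001157 , 0.02070914, 0.02044421]), 'gripper_force': 0.0, 'width': 0.08537465211108412}
-0.0187 {'mtx': array([[325.43591605,   0.        , 319.65816497],
       [  0.        , 325.43591605, 200.14336061],
       [  0.        ,   0.        ,   1.        ]]), 'hand_eye': array([[ 4.65310739e-05, -9.53421352e-01, -3.01641713e-01,
         7.78552143e-02],
       [ 9.99998759e-01,  5.19465315e-04, -1.48765336e-03,
        -1.46285251e-04],
       [ 1.57505288e-03, -3.01641269e-01,  9.53420193e-01,
        -1.41543879e-01],
       [ 0.00000000e+00,  0.00000000e+00,  0.00000000e+00,
         1.00000000e+00]])}
```

View pics/scene.png

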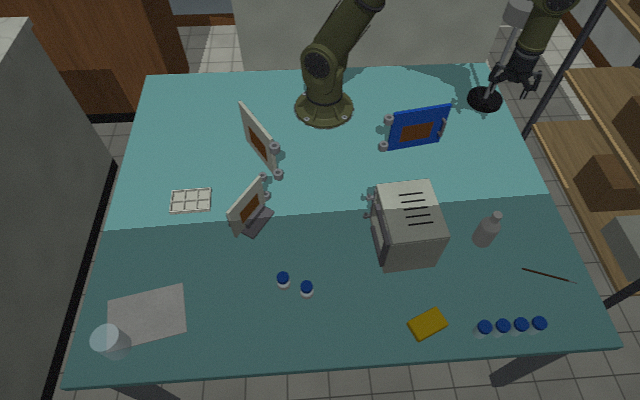

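View pics/top.png

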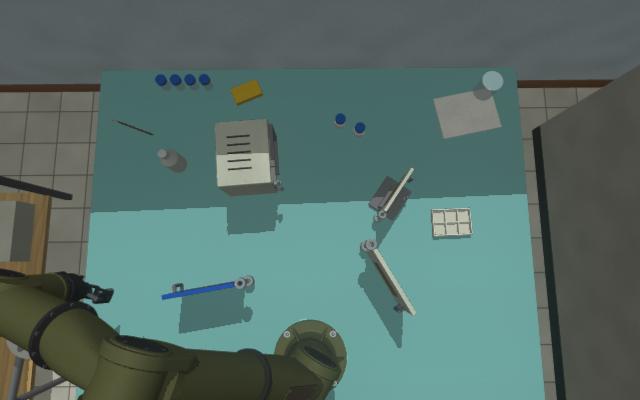

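Look-alikes for the door: the blue door (top 207,288), the large white door (top 388,278) and the small white door in the stand (top 395,192, scene 250,204). I choose the one in the stand, since it is white and the smaller of the two. The chamber is at top (246,157), with its pins at about (279,185) on the side near the robot.

```bash
cat > h.py <<'E'
import cv2,numpy as np
from station import ctrl,get_state,vision,models
from scipy.spatial.transform import Rotation as Rn
def Rq(q): return Rn.from_quat([q[1],q[2],q[3],q[0]])
def T_cam(c,st=None):   # cam->world
    i=vision.camera_info(c)
    T=np.eye(4)
    if c=="wrist":
        T[:3,:3]=Rq(st["eef_rot"]).as_matrix();T[:3,3]=st["tcp_pos"]
        return i["mtx"],T@i["hand_eye"]
    T[:3,:3]=i["R"];T[:3,3]=i["t"]; return i["mtx"],np.linalg.inv(T)
def cloud(K,T,d):
    v,u=np.mgrid[:400,:640]
    P=np.stack([(u-K[0,2])/K[0,0]*d,(v-K[1,2])/K[1,1]*d,d],-1)@T[:3,:3].T+T[:3,3]
    P[d<=0]=np.nan; return P
def proj(K,T,X):
    p=K@((np.asarray(X)-T[:3,3])@T[:3,:3]); return p[:2]/p[2]
def down(yaw):   # tool down, tool x at world yaw
    r=Rn.from_euler('z',yaw)*Rn.from_euler('x',np.pi); q=r.as_quat(); return np.array([q[3],q[0],q[1],q[2]])
E
cat > b.py <<'E'
from h import *
for c in("top","scene"):
    z=np.load(c+".npz"); K,T=T_cam(c); P=cloud(K,T,z["d"]); X=P[...,2]
    def box(m,n):
        q=P[m][:,:2]; 
        if len(q)<5: print(n,len(q));return
        (cx,cy),(w,h),a=cv2.minAreaRect(q.astype(np.float32)); print(c,n,len(q),"c",round(cx,4),round(cy,4),"wh",round(w,4),round(h,4),"a",round(a,2), "z",np.round(np.median(X[m]),4))
    u0=dict(top=(205,110,290,200),scene=(360,170,455,275))[c]
    M=np.zeros(X.shape,bool);M[u0[1]:u0[3],u0[0]:u0[2]]=1
    box(M&(X>.18)&(X<.2),"chambertop")
    u0=dict(top=(365,160,425,225),scene=(220,170,280,240))[c]
    M[:]=0;M[u0[1]:u0[3],u0[0]:u0[2]]=1
    box(M&(X>.142)&(X<.16),"doortop"); box(M&(X>.06)&(X<.17),"door");box(M&(X>.025)&(X<.045),"rail")
    print(c,"maxz",np.nanmax(X[M]))
    im=z["im"]
    u0=dict(top=(205,110,430,230),scene=(215,160,455,290))[c]
    cv2.imwrite(f"pics/{c}_crop.png",cv2.resize(im[u0[1]:u0[3],u0[0]:u0[2]],None,fx=3.3,fy=3.3,interpolation=cv2.INTER_CUBIC))
E
python3 b.py
```

```text
top chambertop 3453 c 0.6321 0.1938 wh 0.2017 0.1603 a 3.94 z 0.1906
top doortop 206 c 0.5095 -0.2764 wh 0.02 0.1844 a 54.18 z 0.1522
top door 338 c 0.5078 -0.2778 wh 0.0291 0.1852 a 52.69 z 0.148
top rail 176 c 0.5072 -0.2709 wh 0.0369 0.176 a 55.75 z 0.0374
top maxz 0.15812905228384078
scene chambertop 3523 c 0.6331 0.1981 wh 0.2029 0.1614 a 3.6 z 0.189
scene doortop 226 c 0.5126 -0.2716 wh 0.0225 0.1802 a 53.82 z 0.1499
scene door 932 c 0.5098 -0.273 wh 0.0299 0.1848 a 53.53 z 0.1193
scene rail 330 c 0.47 -0.2434 wh 0.0413 0.2807 a 63.42 z 0.036
scene maxz 0.1554433596102185
```

```bash
cat > c.py <<'E'
from h import *
import pickle
yaw=np.radians(93.8)
s=get_state(); p=s["tcp_pos"]
t0=s["time"]
ctrl.movep([p[0],p[1],.36],s["eef_rot"]); 
out=[]
for q in([.56,.0,.29],[.56,-.02,.27],[.585,.01,.27]):
    ctrl.movep(q,down(yaw)); ctrl.pause(.2); st=get_state(); im,d=vision.grab_frame("wrist"); out.append((st,im,d))
    K,T=T_cam("wrist",st); P=cloud(K,T,d)
    H=np.array([.554,.0926])
    r=np.hypot(P[...,0]-H[0],P[...,1]-H[1])
    for lo,hi in((.15,.168),(.138,.145)):
        m=(r<.018)&(P[...,2]>lo)&(P[...,2]<hi); print(lo,m.sum(),np.round(np.nanmean(P[m],0),4))
    m=(P[...,2]>.183)&(P[...,2]<.198); print("top",m.sum(),cv2.minAreaRect(P[m][:,:2].astype(np.float32)))
    print(np.round(proj(K,T,[*H,.158]),1), get_state()["time"]-t0)
pickle.dump(out,open("c.pkl","wb"))
cv2.imwrite("pics/c.png",np.hstack([cv2.resize(o[1],(400,250)) for o in out[:1]]+[cv2.resize(out[0][1][int(0):200,200:440],(400,250))]))
print(get_state()["qpos"])
E
python3 c.py
```

```text
0.15 106 [0.5476 0.0979 0.1583]
0.138 209 [0.5473 0.0925 0.1391]
top 14301 ((0.6366143226623535, 0.12976616621017456), (0.19988152384757996, 0.02923891507089138), 3.7777063846588135)
[321.  77.] 3.1666999999999996
0.15 163 [0.5475 0.0991 0.1579]
0.138 264 [0.5476 0.0929 0.1394]
top 2862 ((0.4762127995491028, -0.005242079496383667), (0.5731427669525146, 0.11118008196353912), 37.55274200439453)
[322.4  45.6] 3.6666999999999996
0.15 114 [0.5483 0.0975 0.1573]
0.138 230 [0.5476 0.0929 0.1393]
top 17785 ((0.6364500522613525, 0.13066533207893372), (0.2002490758895874, 0.031291935592889786), 3.6608340740203857)
[286.5  85.6] 4.2
[-0.24956394  0.42432875  0.29660542  1.55074642 -0.12997119  1.18578148
  0.13648939]
```

View pics/c.png

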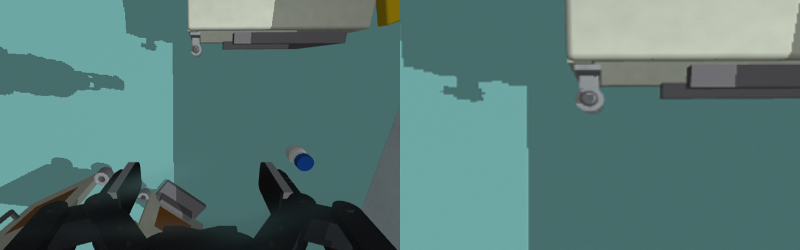

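The wrist view shows the upper pin and seat as a ring at about (589,98) in the crop, standing out from the chamber front on its left. I'll refine the pin's position and then look at the door the same way.

```bash
cat > d.py <<'E'
from h import *
import pickle
out=pickle.load(open("c.pkl","rb")); cr=[]
for st,im,d in out:
    K,T=T_cam("wrist",st); P=cloud(K,T,d); H=np.array([.5475,.0913])
    for rad in (.006,.007):
        r=np.hypot(P[...,0]-H[0],P[...,1]-H[1]); m=(r<rad)&(P[...,2]>.154); 
        print(m.sum(),np.round(np.mean(P[m],0),4),np.round(np.median(P[m],0),4), np.ptp(P[m],0).round(4))
    u,v=np.round(proj(K,T,[*H,.158])).astype(int); print(u,v)
    cr.append(cv2.resize(im[v-20:v+20,u-20:u+20],(260,260),interpolation=cv2.INTER_CUBIC))
# door views: tool x=-door x
dy=np.radians(144.)
dv=[]
c=np.array([.510,-.275])
for off,z in((0.03,.29),(-.02,.31)):
    q=c+off*np.array([np.cos(dy),np.sin(dy)])
    ctrl.movep([*q,z],down(dy)); ctrl.pause(.25); st=get_state(); im,d=vision.grab_frame("wrist"); dv.append((st,im,d))
    K,T=T_cam("wrist",st); P=cloud(K,T,d); 
    ax=np.array([np.cos(dy+np.pi),np.sin(dy+np.pi)]); rel=P[...,:2]-c
    a=rel@ax; b=rel@np.array([-ax[1],ax[0]])
    m=(P[...,2]>.146)&(P[...,2]<.157)&(abs(b)<.02)&(abs(a)<.12)
    mp=m&(a>-.06)&(a<.03); X=P[mp]; cen=X.mean(0); w=np.linalg.svd(X[:,:2]-cen[:2],full_matrices=False)[2][0]
    print("panel",mp.sum(),cen.round(4),"dir",np.degrees(np.arctan2(w[1],w[0])).round(2),"b-ptp",np.ptp(b[mp]).round(4))
    kn=(P[...,2]>.132)&(P[...,2]<.147)&(abs(b)<.025)&(a<-.06)&(a>-.13)
    print("panel top a-range",a[m].min().round(4),a[m].max().round(4),"kn",kn.sum(),P[kn].mean(0).round(4),(a[kn].min().round(4),a[kn].max().round(4)),(b[kn].min().round(4),b[kn].max().round(4)))
pickle.dump(dv,open("d.pkl","wb"))
cv2.imwrite("pics/d.png",np.vstack([np.hstack(cr),cv2.resize(np.hstack([o[1] for o in dv]),(780,260))]))
print(get_state()["time"])
E
python3 d.py
```

```text
57 [0.5477 0.0913 0.1559] [0.548  0.0911 0.1559] [0.0081 0.0084 0.0039]
57 [0.5477 0.0913 0.1559] [0.548  0.0911 0.1559] [0.0081 0.0084 0.0039]
313 78
67 [0.5475 0.091  0.1559] [0.5476 0.0906 0.1559] [0.0081 0.0087 0.0039]
67 [0.5475 0.091  0.1559] [0.5476 0.0906 0.1559] [0.0081 0.0087 0.0039]
313 47
60 [0.5479 0.0915 0.1559] [0.5481 0.0915 0.156 ] [0.0082 0.0085 0.003 ]
60 [0.5479 0.0915 0.1559] [0.5481 0.0915 0.156 ] [0.0082 0.0085 0.003 ]
278 87
panel 1031 [ 0.4978 -0.263   0.1508] dir -34.44 b-ptp 0.0113
panel top a-range -0.069 0.0912 kn 575 [ 0.4451 -0.2266  0.1407] (np.float64(-0.0932), np.float64(-0.068)) (np.float64(-0.0119), np.float64(0.0138))
panel 1061 [ 0.4978 -0.2631  0.1509] dir -34.5 b-ptp 0.0115
panel top a-range -0.0688 0.0905 kn 558 [ 0.4448 -0.2266  0.1407] (np.float64(-0.0933), np.float64(-0.0691)) (np.float64(-0.0111), np.float64(0.0131))
7.0333
```

View pics/d.png

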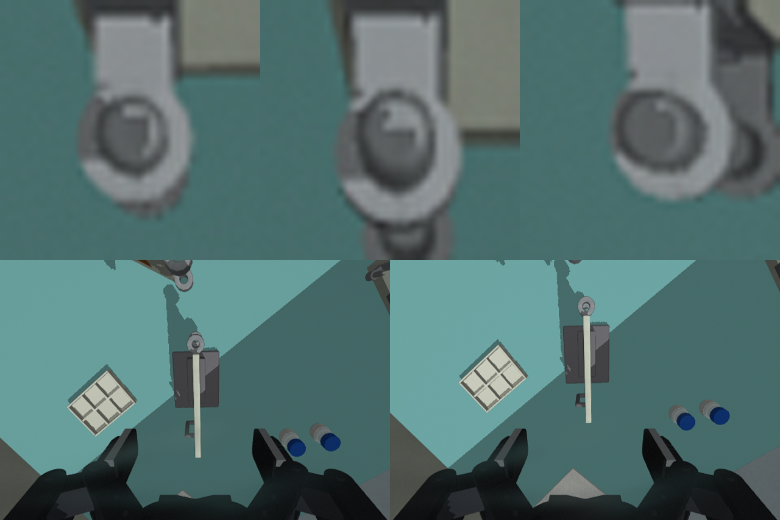

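Top row: the upper pin inside its seat ring, centred in each crop, so the pin is at (0.5477, 0.0913), about 6 mm off nominal. Bottom row: the small white door in the stand, with its knuckle ring at (195,343) and handle at (190,428). This is the right door. Next I grasp it.

```bash
cat > e.py <<'E'
from h import *
import pickle
dy=np.radians(145.5); g=[.5191,-.2776]
ctrl.movep([*g,.20],down(dy)); ctrl.movel([*g,.118],max_speed=.1)
ctrl.close_gripper(60); s=get_state(); print(s["width"],s["gripper_force"],s["tcp_pos"],s["contact_force"])
ctrl.movel([*g,.125],max_speed=.05); ctrl.movel([*g,.19],max_speed=.1); ctrl.pause(.4)
st=get_state(); im,d=vision.grab_frame("wrist"); pickle.dump((st,im,d),open("e.pkl","wb"))
print(st["width"],st["contact_force"],st["wrist_torque"],st["tcp_pos"],st["time"])
K,T=T_cam("wrist",st); P=cloud(K,T,d)
L=(P-st["tcp_pos"])@Rq(st["eef_rot"]).as_matrix()  # tool coords
m=(L[...,0]>.06)&(L[...,0]<.12)&(abs(L[...,1])<.025)&(L[...,2]>-.06)&(L[...,2]<.0)
X=L[m]; print(m.sum(),X.min(0).round(4),X.max(0).round(4),np.median(X,0).round(4))
pt=(abs(L[...,1])<.015)&(L[...,0]>.03)&(L[...,0]<.077)&(L[...,2]>-.045)&(L[...,2]<-.02)
Y=L[pt]; print("panel top",pt.sum(),Y.mean(0).round(4),np.polyfit(Y[:,0],Y[:,1],1).round(4),np.polyfit(Y[:,0],Y[:,2],1).round(4))
cv2.imwrite("pics/e.png",im)
E
python3 e.py
```

```text
0.009330040652848726 59.10144925117493 [ 0.51936076 -0.2776025   0.1181753 ] [ 0.71819228 -0.03802024  1.68561637]
0.009058428171573221 [ 0.17685292  0.35552955 -3.16932734] [0.0382086  0.02469933 0.01264055] [ 0.51904526 -0.27756888  0.18973915] 10.6833
5739 [ 0.06   -0.0131 -0.0352] [ 0.1026  0.0124 -0.0044] [ 0.0856 -0.0003 -0.0229]
panel top 3919 [ 0.055  -0.0005 -0.0326] [ 0.     -0.0005] [-0.0011 -0.0326]
```

View pics/e.png

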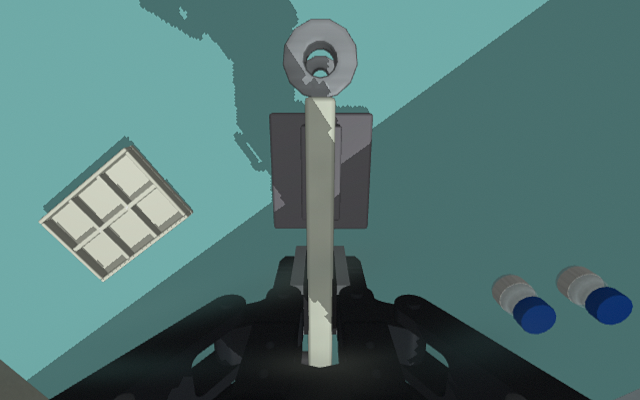

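The door is gripped squarely. The knuckle ring at (320,58) puts the hinge axis at tool (0.0896, -0.0004). Next I carry it to hover over the pins and check through the bore.

```bash
cat > f.py <<'E'
from h import *
import pickle
yaw=np.radians(93.7); q=down(yaw); H=np.array([.5477,.0913]); R=Rq(q).as_matrix()
G=H-(R@[.0896,-.0004,0])[:2]; print(G)
out=-R[:2,0]
s=get_state()
ctrl.movep([.535,-.2,.20],q)
ctrl.movep([*(G+out*.08),.185],q)
ctrl.movel([*G,.185],max_speed=.1)
ctrl.movel([*G,.163],max_speed=.06); ctrl.pause(.5)
st=get_state(); im,d=vision.grab_frame("wrist"); pickle.dump((st,im,d),open("f.pkl","wb"))
print(st["width"],st["contact_force"],st["wrist_torque"],st["tcp_pos"],st["time"])
K,T=T_cam("wrist",st)
L=(cloud(K,T,d)-st["tcp_pos"])@R
m=(L[...,0]>.06)&(L[...,0]<.12)&(abs(L[...,1])<.025)&(L[...,2]>-.06)&(L[...,2]<-.01)
print(L[m].min(0).round(4),L[m].max(0).round(4))
m=(np.hypot(L[...,0]-.0896,L[...,1])<.0085)&(L[...,2]>-.005)&(L[...,2]<.03)
P=cloud(K,T,d)[m]; print("pin thru bore",m.sum(),P.mean(0).round(4) if m.any() else'',np.ptp(P,0).round(4) if m.any() else '')
cv2.imwrite("pics/f.png",np.hstack([cv2.resize(im[:130,240:400],(780//2*1,317),interpolation=cv2.INTER_CUBIC),cv2.resize(im[25:95,285:355],(400,317),interpolation=cv2.INTER_CUBIC)]))
E
python3 f.py
```

```text
[0.55388126 0.00191257]
0.008735821148144824 [-0.36092145 -0.5556663  -4.03169284] [-0.0382673   0.00494121 -0.01929442] [0.55391713 0.00195546 0.16313677] 14.1417
[ 0.06   -0.0136 -0.0348] [ 0.1089  0.0246 -0.0101]
pin thru bore 575 [0.5473 0.0933 0.1451] [0.0129 0.0126 0.032 ]
```

View pics/f.png

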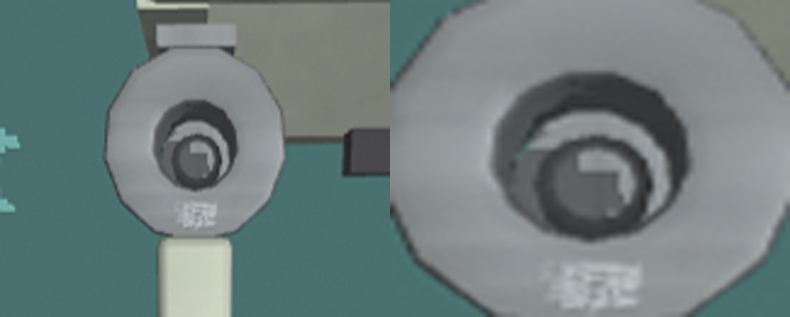

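```bash
cat > g.py <<'E'
from h import *
import pickle
st,im,d=pickle.load(open("f.pkl","rb")); K,T=T_cam("wrist",st); R=Rq(st["eef_rot"]).as_matrix(); p=np.array(st["tcp_pos"])
for a in([.0896,-.0004,-.0226],[.0896,-.0004,.005],[.0896,-.0004,.007]): print(proj(K,T,p+R@a).round(2))
g=cv2.cvtColor(im,cv2.COLOR_BGR2GRAY)
Tl=(cloud(K,T,d)-p)@R
# outer ring of knuckle top by depth
m=(abs(Tl[...,2]+.0226)<.003)&(np.hypot(Tl[...,0]-.0896,Tl[...,1])<.0142)
c,_=cv2.findContours(m.astype(np.uint8),cv2.RETR_CCOMP,cv2.CHAIN_APPROX_NONE)
for k in c:
    if len(k)>20: print(len(k),cv2.fitEllipse(k))
m=(Tl[...,2]>.003)&(Tl[...,2]<.0095)&(np.hypot(Tl[...,0]-.0896,Tl[...,1])<.01)
v,u=np.nonzero(m); print("pin px",m.sum(),u.min(),u.max(),v.min(),v.max(),u.mean(),v.mean(),"tool",np.median(Tl[m],0).round(4),Tl[m].mean(0).round(4))
E
python3 g.py
```

```text
[320.52  58.67]
[320.43  66.  ]
[320.43  66.42]
221 ((319.43719482421875, 58.334232330322266), (73.77017211914062, 78.86622619628906), 0.028784973546862602)
95 ((319.3879699707031, 60.27458190917969), (32.26051712036133, 34.36004638671875), 176.80032348632812)
pin px 193 310 330 55 77 320.2746113989637 66.31088082901555 tool [ 0.0894 -0.0006  0.0073] [ 0.0896 -0.0005  0.0072]
```

Seen through the bore, the pin is within about 0.5 mm of the knuckle axis (pin at pixel 320.3,66.3, expected 320.4,66.2). Lowering with force feedback now.

```bash
cat > l.py <<'E'
from h import *
f0=np.array(get_state()["contact_force"]); p=np.array(get_state()["tcp_pos"]); xy=p[:2].copy(); z=.163
while z>.1325:
    z-=.0015 if z>.140 else .0007
    ctrl.movel([*xy,z],max_speed=.02)
    s=get_state(); f=np.array(s["contact_force"])-f0
    print(round(z,4),np.round(s["tcp_pos"][2],4),f.round(1))
    if f[2]>6 or np.hypot(*f[:2])>12: break
print(s["time"],s["wrist_torque"],s["width"])
E
python3 l.py
```

```text
0.1615 0.1613 [-1.4  0.   0.6]
0.16 0.1598 [0.5 0.3 0. ]
0.1585 0.1584 [-0.4 -0.4  0.7]
0.157 0.1569 [-0.4 -0.1  0.1]
0.1555 0.1554 [-0.3  0.4  0.5]
0.154 0.1539 [-0.3 -0.5  0. ]
0.1525 0.1524 [-0.2 -0.2  0.8]
0.151 0.1509 [ 0.2 -0.4 -0.2]
0.1495 0.1494 [0.8 0.3 1. ]
0.148 0.1479 [ 0.4 -0.3  1.2]
0.1465 0.1464 [ 0.5 -0.3 -0.3]
0.145 0.1449 [-0.  -0.8 -0.4]
0.1435 0.1434 [-0.1 -1.2  0.3]
0.142 0.1419 [-0.4 -0.3  0.3]
0.1405 0.1404 [ 0.  -0.6 -0.1]
0.139 0.1389 [0.6 0.2 0.4]
0.1383 0.1382 [0.8 0.  1.2]
0.1376 0.1376 [ 0.1 -0.6  1.2]
0.1369 0.1368 [-0.7 -0.5  0.6]
0.1362 0.1362 [ 1.1 -0.4  0.1]
0.1355 0.1358 [-0.9 -0.2  4.4]
0.1348 0.1354 [-1.8 -0.9  9.5]
19.6917 [0.44174253 0.37282891 0.13211211] 0.009103402967474257
```

```bash
cat > r.py <<'E'
from h import *
import pickle
p=np.array(get_state()["tcp_pos"])
ctrl.movel([p[0],p[1],.1358],max_speed=.02); ctrl.pause(.4)
ctrl.ungrasp(); ctrl.pause(.3)
ctrl.movel([p[0],p[1],.24],max_speed=.12); ctrl.pause(.2)
st=get_state(); im,d=vision.grab_frame("wrist"); pickle.dump((st,im,d),open("r.pkl","wb")); print(st["time"],st["contact_force"])
K,T=T_cam("wrist",st); P=cloud(K,T,d)
H=np.array([.5477,.0913])
rel=P[...,:2]-H; yaw=np.radians(-86.3)
a=rel@[np.cos(yaw),np.sin(yaw)]; b=rel@[-np.sin(yaw),np.cos(yaw)]
m=(P[...,2]>.16)&(P[...,2]<.18)&(abs(b)<.06)&(a>.015)&(a<.16)
X=P[m];print("panel",m.sum(),X[:,2].mean().round(4),"b vs a",np.polyfit(a[m],b[m],1).round(4),a[m].max(), "z slope",np.polyfit(a[m],P[m][:,2],1).round(4))
m=(np.hypot(a,b)<.014)&(P[...,2]>.14); print("knuckle z",np.median(P[m][:,2]), P[m].mean(0).round(4))
cv2.imwrite("pics/r.png",im)
E
python3 r.py
```

```text
22.5833 [-0.34763606 -0.00124941 -0.12858138]
panel 2810 0.1672 b vs a [-0.002  -0.0002] 0.1599456304737617 z slope [-0.0223  0.169 ]
knuckle z 0.1587423116459536 [0.5475 0.0903 0.1584]
```

View pics/r.png

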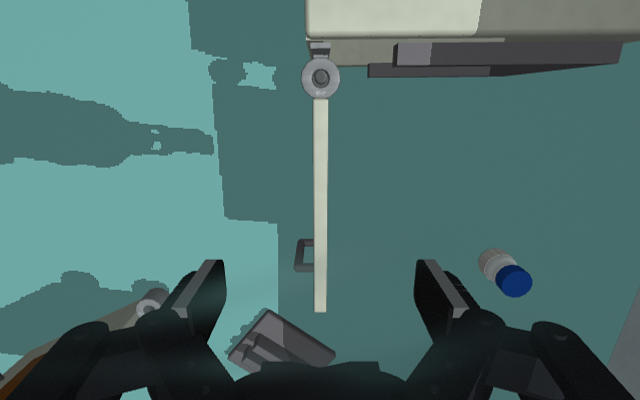

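The door hangs on the pins, square open: ring at (320,77), panel straight down to (320,312), knuckle top at about 0.159 m. Now I swing it shut from the outside face.

```bash
cat > s.py <<'E'
from h import *
H=np.array([.5477,.0913]); r=.125
def pose(phi,off,z=.13):
    th=np.radians(-86.3+phi); u=np.array([np.cos(th),np.sin(th)]); n=np.array([u[1],-u[0]])
    return [*(H+r*u+off*n),z],down(th+np.pi)
p=np.array(get_state()["tcp_pos"])
for phi in(0,45,90): 
    a=ctrl.ik(*pose(phi,.025)); print(None if a is None else np.round(a,2))
ctrl.close_gripper(40)
ctrl.movep(*pose(0,.07,.24)); q,o=pose(0,.07); ctrl.movel(q,max_speed=.15)
ctrl.movel(pose(0,.03)[0],max_speed=.05); ctrl.pause(.2)
f0=np.array(get_state()["contact_force"]); print(f0,get_state()["time"])
phi=0;off=.026
while phi<88:
    phi+=6 if phi<72 else 2
    q,o=pose(phi,off); ctrl.movel(q,o,max_speed=.07 if phi<=72 else .03)
    s=get_state(); f=np.array(s["contact_force"])-f0; print(phi,f.round(1),round(s["time"],1))
    if np.hypot(*f[:2])>8: break
im,d=vision.grab_frame("wrist"); cv2.imwrite("pics/s.png",im); np.savez("s.npz",d=d,q=s["eef_rot"],p=s["tcp_pos"])
K,T=T_cam("wrist",s); P=cloud(K,T,d); m=(P[...,2]>.16)&(P[...,2]<.178)&(P[...,1]<.125)&(P[...,1]>.0)&(P[...,0]>H[0]+.015)&(P[...,0]<H[0]+.1)
if m.sum()>50: print("panel deg",m.sum(),np.degrees(np.arctan(np.polyfit(P[m][:,0],P[m][:,1],1)[0])),P[m].mean(0))
E
python3 s.py
```

```text
[-0.23  0.5   0.37  1.89 -0.24  0.8   0.33]
[-0.14  0.6   0.19  1.64 -0.13  0.91  0.95]
[-0.13  0.67 -0.03  1.48  0.02  0.99  1.47]
[-0.11238119 -0.49100997  0.77061296] 25.85
6 [-0.8  0.8 -0.6] 26.2
12 [-0.1  1.7 -0.7] 26.6
18 [ 0.1  1.  -1.6] 26.9
24 [-0.3  1.1 -0.9] 27.3
30 [ 0.6  0.4 -0.9] 27.6
36 [-0.4  0.7 -0.8] 28.0
42 [-0.7  0.7 -1.3] 28.3
48 [-1.  -0.4 -0.7] 28.6
54 [ 0.5 -0.5 -0.9] 29.0
60 [-0.2  0.  -0.1] 29.3
66 [-0.2  0.3  0.2] 29.7
72 [ 0.1  0.4 -1.7] 30.0
74 [ 1.3  0.8 -1.4] 30.3
76 [ 0.3  0.6 -0.5] 30.6
78 [-0.  -0.2 -0.7] 30.9
80 [0.  0.7 0. ] 31.2
82 [ 0.2  0.2 -0.8] 31.5
84 [ 0.1  1.1 -0.7] 31.8
86 [ 0.7  0.6 -1. ] 32.1
88 [ 0.1  1.  -0.7] 32.4
panel deg 15732 8.457511731078455 [0.60987419 0.09782966 0.16655632]
```

```bash
ls pics
```

```text
c.png
d.png
e.png
f.png
r.png
s.png
scene.png
scene_crop.png
top.png
top_crop.png
```

View pics/s.png

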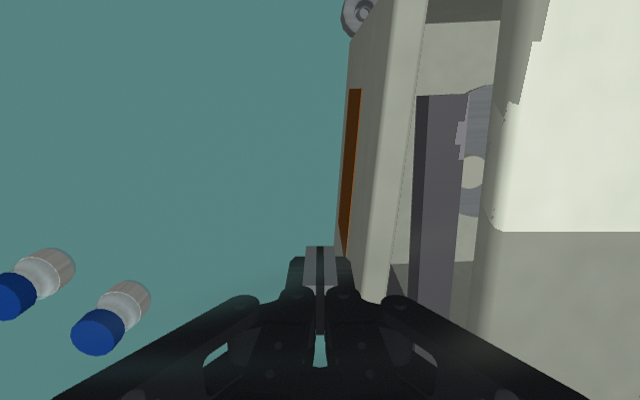

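The door (top edge from (395,0) to (370,290)) is against the finger, with a gap of about 10° to the frame still to close. I continue slowly until I feel contact.

```bash
cat > t.py <<'E'
from h import *
import re
src=open("s.py").read(); exec(src[src.index("H="):src.index("p=np")])
f0=np.array([-.1,.3,0.]) ; off=.026
while off>.002:
    off-=.0012; q,o=pose(90,off); ctrl.movel(q,o,max_speed=.02)
    s=get_state(); f=np.array(s["contact_force"])-f0; print(round(off,4),f.round(1),end=" | ")
    if f[1]<-4.5: break
ctrl.movel(pose(90,off+.03)[0],max_speed=.03)
ctrl.movel(pose(90,.09)[0],max_speed=.1); ctrl.movel(pose(90,.09,.26)[0],max_speed=.15); ctrl.pause(.3)
s=get_state(); im,d=vision.grab_frame("wrist"); cv2.imwrite("pics/t.png",im)
K,T=T_cam("wrist",s); P=cloud(K,T,d)
m=(P[...,2]>.16)&(P[...,2]<.178)&(P[...,1]<.112)&(P[...,1]>.05)&(P[...,0]>H[0]+.015)&(P[...,0]<H[0]+.18)
print("\n",m.sum(),np.degrees(np.arctan(np.polyfit(P[m][:,0],P[m][:,1],1)[0])),P[m].mean(0),P[m].max(0),s["time"])
E
python3 t.py
```

```text
0.0248 [ 0.1 -1.2  0.2] | 0.0236 [ 0.6 -0.   0.9] | 0.0224 [ 0.  -0.3  0.2] | 0.0212 [-0.3 -3.5  1.1] | 0.02 [ 0.2 -5.9  2.3] | 
 5698 1.8605776558598748 [0.63648357 0.09650918 0.16587178] [0.72762423 0.1119982  0.17142426] 36.9083
```

View pics/t.png

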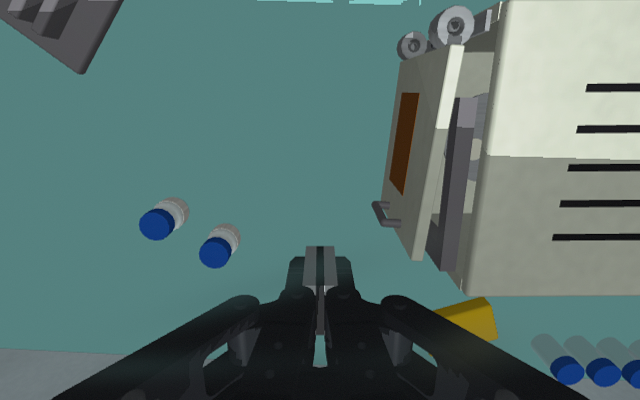

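```bash
cat > u.py <<'E'
from h import *
H=np.array([.5477,.0913]); th=np.radians(3.7); u=np.array([np.cos(th),np.sin(th)]); n=np.array([-u[1],u[0]])
for cam in("wrist","top","scene"):
    s=get_state(); im,d=vision.grab_frame(cam); K,T=T_cam(cam,s); P=cloud(K,T,d)
    a=(P[...,:2]-H)@u; b=(P[...,:2]-H)@n
    for lo in(.02,.06,.1,.13,.15):
        m=(a>lo)&(a<lo+.02)&(P[...,2]>.164)&(P[...,2]<.178)&(b>-.08)&(b<.013)
        if m.sum(): print(cam,lo,m.sum(),"b",b[m].min().round(4),np.median(b[m]).round(4),b[m].max().round(4),"z",np.median(P[m][:,2]).round(4))
    m=(a>.14)&(a<.19)&(P[...,2]>.05)&(P[...,2]<.16)&(b<.002)&(b>-.08)
    if m.sum(): print(cam,"face b",np.percentile(b[m],[2,20,50,80,98]).round(4), "amax",a[m].max().round(4))
print(get_state()["time"])
E
python3 u.py
```

```text
wrist 0.02 528 b -0.0078 -0.0026 0.0036 z 0.1681
wrist 0.06 734 b -0.0105 -0.0016 0.013 z 0.1667
wrist 0.1 599 b -0.0134 -0.0045 0.0129 z 0.1661
wrist 0.13 521 b -0.0158 -0.0068 0.0129 z 0.1657
wrist 0.15 463 b -0.0172 -0.0082 0.013 z 0.1655
wrist face b [-0.0351 -0.0253 -0.0166 -0.0156 -0.0149] amax 0.1725
top 0.06 28 b -0.0052 0.0051 0.0113 z 0.1678
top 0.1 17 b 0.0048 0.0085 0.0118 z 0.1671
top 0.13 18 b 0.0064 0.0094 0.0128 z 0.1692
top 0.15 16 b 0.0052 0.0087 0.0122 z 0.1692
scene 0.02 14 b -0.0039 0.0007 0.0061 z 0.168
scene 0.06 29 b -0.0066 -0.0008 0.0123 z 0.1674
scene 0.1 30 b -0.0106 -0.0038 0.0128 z 0.167
scene 0.13 24 b -0.0118 -0.0059 0.0129 z 0.1661
scene 0.15 32 b -0.0145 -0.0062 0.0127 z 0.1662
scene face b [-0.0322 -0.0222 -0.0138 -0.0109 -0.0061] amax 0.1759
37.1083
```

The door is about 4° off the frame (free edge about 13 mm out), so the contact I felt may have been the finger linkages against the chamber roof. I'll push again, higher up and with the gripper turned a quarter.

```bash
cat > v.py <<'E'
from h import *
H=np.array([.5477,.0913]); th=np.radians(3.7); u=np.array([np.cos(th),np.sin(th)]); n=np.array([-u[1],u[0]]); q=down(np.radians(93.7))
P_=lambda b,z=.148,r=.13:[*(H+r*u+b*n),z]
ctrl.movep(P_(-.09,.26),q); ctrl.movel(P_(-.07),max_speed=.12); ctrl.movel(P_(-.035),max_speed=.05); ctrl.pause(.2)
f0=np.array(get_state()["contact_force"]); b=-.035
while b<-.008:
    b+=.0012; ctrl.movel(P_(b),max_speed=.02)
    s=get_state(); f=np.array(s["contact_force"])-f0; print(round(b,4),f.round(1),end=" | ")
    if f[1]<-5: break
ctrl.movel(P_(b-.03),max_speed=.03)
ctrl.movel(P_(-.09),max_speed=.1); ctrl.movel(P_(-.09,.26),max_speed=.15); ctrl.pause(.3)
E
python3 v.py; python3 u.py
```

```text
-0.0338 [-0.5  0.5 -0.6] | -0.0326 [-0.1  0.1 -0.3] | -0.0314 [-0.1  0.4 -0.2] | -0.0302 [ 1.  -0.6 -0.4] | -0.029 [0.4 0.5 0.1] | -0.0278 [-0.8  0.4  0.3] | -0.0266 [-0.1 -0.2 -0.2] | -0.0254 [-0.6 -0.4  0.4] | -0.0242 [0.5 0.4 0.4] | -0.023 [-0.4  0.9  0.3] | -0.0218 [ 0.1 -0.5 -0.6] | -0.0206 [-0.5 -0.2 -0.1] | -0.0194 [ 0.2  0.3 -0.5] | -0.0182 [0.8 0.  0.2] | -0.017 [-0.  -0.9 -0.5] | -0.0158 [-0.8  0.2  0. ] | -0.0146 [ 0.  -0.8 -0.2] | -0.0134 [ 0.  -1.3 -0.5] | -0.0122 [ 0.9 -5.1 -0.3] | wrist 0.02 481 b -0.0051 -0.0001 0.0051 z 0.1684
wrist 0.06 805 b -0.0057 0.0025 0.013 z 0.1669
wrist 0.1 774 b -0.0063 0.0019 0.013 z 0.1664
wrist 0.13 740 b -0.0069 0.0013 0.0126 z 0.1659
wrist 0.15 746 b -0.007 0.0013 0.0129 z 0.1657
wrist face b [-0.0254 -0.0207 -0.0136 -0.0076 -0.0071] amax 0.1714
scene 0.02 21 b -0.0025 0.0016 0.0072 z 0.1686
scene 0.06 26 b -0.0035 0.0023 0.0121 z 0.167
scene 0.1 28 b -0.0043 0.0022 0.0129 z 0.167
scene 0.13 26 b -0.0048 0.0036 0.0126 z 0.1662
scene 0.15 31 b -0.0049 0.0015 0.013 z 0.1659
scene face b [-0.0233 -0.0137 -0.0049 -0.0037  0.0012] amax 0.1759
48.3833
```

The door is now shut: its free edge is about 2 mm from ideal, the hinge is down, and the gripper is clear.

```bash
python3 -c "
from station import ticket,get_state
print(get_state()['time']); print(ticket.close_job())"
```

```text
48.3833
the job is handed in; nothing more can be done
None
```

The door hangs on both hinge pins and is shut, with its free edge about 2 mm from fully closed; I handed the job in at 48 s, and no result came back.

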